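# Refit the grinder's upper burr carrier

## Task

The coffee grinder has been cleaned: put its upper burr carrier back. Set the carrier upright in the grinder's open collar, turn it backwards (counter-clockwise from above) until it drops into the thread start, then screw it in clockwise until its flange lies flush on the collar's rim, and let go. Never force it in the thread, and leave the tamper, the cup and the jug where they stand.

Things in the scene. Friction and masses are not known exactly. Their poses are not given: they have to be found in the camera images.
- collar_rim (a point): Centre of the grinder's open collar at its flat rim, 170 mm above the counter; z up along the collar's axis. The aluminium collar is 104 mm across, its bore 80 mm, widened by a 4 mm chamfer to 88 mm at the rim. With the carrier screwed home, carrier_flange lies on this point.
- thread_crest (a point): On the collar's axis, 5 mm below the rim: level of the flat crests of the fixed brass thread inside (right-hand, four starts, 69 mm inner diameter, 0.1 mm down per degree clockwise). Each 90 deg has an entry gap 25 deg wide, and counter-clockwise of it a blunt step, 3.5 mm high, 3 deg wide, that stops a lug turned clockwise on the crest. Where the gaps lie is not known; no axis shows it.
- grinder: Grey coffee grinder without its hopper, fixed to the counter; origin on the collar's axis at counter level, spout towards its -x, motor block towards +x. Apart from the collar, all of it stays at least 40 mm below the rim. Its yaw says nothing of the thread.
- carrier: The loose upper burr carrier, about 0.45 kg, aluminium and brass, 64 mm high, standing upright on the counter at the start; origin at the centre of its underside. Flange: knurled disc 98 mm across, 6 mm thick. Below it a spigot 66 mm across, 24 mm long, tapered to 54 mm over its last 5.5 mm.
- carrier_grip (a point): Centre of the carrier's grip bar, on the carrier's axis, 54 mm above its underside; z up, x along the bar. The bar is 56 mm long (x), 12 mm wide (y), 20 mm high, and stands 14 mm clear above the flange on a hub 22 mm across.
- carrier_flange (a point): Centre of the flange's underside, 30 mm below carrier_grip. Its height above collar_rim: about 14.5 mm with the lugs on the blunt steps, 11 mm on the crests, 4 mm once dropped into the gaps, 0 mm home. It comes home 40 to 50 deg clockwise of where the lugs dropped; the thread goes tight about 13 deg later. Turning back too far in the gaps ends at a hard stop.
- carrier_lugs (a point): On the carrier's axis, level with the undersides of its four brass lugs, 16 mm below carrier_flange. The lugs point to the carrier's +x, +y, -x and -y, 77 mm over their tips, each 18 deg wide and 3.5 mm high. Gripped tightly the carrier hangs on the hand and cannot drop; with a loose or opened hand its own weight drops it.
- tamper: Steel coffee tamper standing on its 56 mm foot, 85 mm high; origin at the centre of its underside
- cup: White mug, 76 mm across, 65 mm high; origin at the centre of its underside
- jug: Steel milk jug with a handle, 84 mm across, 110 mm high; origin at the centre of its underside
Not all that is in view belongs to the job. Leave any brown look-alike of the carrier alone.

How it is judged:
On the way:
1. the carrier has dropped off the thread crests into the thread start, not yet home (z of carrier_grip in the frame of collar_rim between 0.032 and 0.0368 m and horizontal distance between carrier_grip and collar_rim below 0.003 m), for 0.1 s.
At the end, for the whole second after the job is handed in: The carrier is screwed home in the collar: its flange within 1.2 mm of the rim, its axis within 3 mm of the collar's and within 0.05 rad of upright, at rest and released (z of carrier_grip in the frame of collar_rim below 0.0312 m and horizontal distance between carrier_grip and collar_rim below 0.003 m and angle between carrier_grip's own z axis and vertical below 0.05 rad and linear speed of carrier below 0.01 m/s); the robot touches nothing.
It fails at once if the carrier is pressed or twisted against the grinder with more than 80 N (contact force between carrier and grinder above 80 N).
It fails at once if the tamper, the cup or the jug is moved by more than 15 mm (distance of any of tamper, cup, jug from where it was at the start of the episode above 0.015 m).
It also fails if it takes over 58 s, if anything falls off the work surface, if the arm or the gripper's body presses on something with over 40 N, if the wrist force passes 120 N, or if a joint passes its speed limit or range.

## Robot

A 6-joint arm with a two-finger parallel gripper is mounted at the origin on the work surface. World frame = base frame: x ahead of the robot, y to its left, z up, the work surface at z = 0. Lengths are in m, angles in rad, forces in N, time in s.
With the tool pointing down it reaches from about 0.375 to 0.9 m from the base axis. Payload 3.1 kg.
Tool frame: the origin (TCP) lies at the very end of the fingers, on their centre line; the grasp point (between the pads) lies 19 mm behind it; z points along the fingers, y is the line along which they close (so a half turn about z gives the same grasp; the last joint's range is limited). The gripper opens to 87 mm and grips with 3 to 60 N. Pads are 19 mm wide; open, the fingers measure 117 mm over their backs; the gripper's body (75 mm by 190 mm) begins 51 mm behind the grasp point.
Start: joints at [-1.464, 0.527, 1.433, -0, 1.181, -0.178], TCP at [0.176, -0.6, 0.223] pointing down, gripper open.
Joint ranges: [-3.08, 3.08], [-0.75, 2.2], [0.22, 2.44], [-1.43, 4.57], [0, 2.65], [-2.85, 2.85]. Speed limits (rad/s): [2.79, 2.79, 3.14, 3.14, 3.14, 3.14].

## Interface

Orientations are given as a rotation vector (axis times angle).
In Python, from plant import * gives the robot as it stands.
- The arm moves only by the shell command python3 -m crank 'ROWS' [FORCE]. ROWS is a JSON object of lists of equal length, an entry for each row: "rot": the turn, a rotation vector about the tool's x, y, z scaled (see below), a list of three; "translation": the shift along the tool's x, y, z scaled (see below), a list of three; "claw": the gripper command: -1 is fully open, 1 is shut, values between are in proportion. In form: {"rot": [[wx, wy, wz], ...], "translation": [[dx, dy, dz], ...], "claw": [claw, ...]}. A call has 1 to 20 rows; each row is the pose to reach, as a shift and turn from the pose commanded when the call began, along the tool's axes at that moment; what a row does not reach only later rows make up. The controller multiplies each number of a shift by 0.5 m and each number of a turn by 90 degrees. A row lasts 1/10 s, in which the tool goes at most 50 mm and 8.59 degrees, less where a joint would pass 70% of its speed; a pose out of reach is approached as far as the arm can. A call with a number of a shift or a turn outside -1 to 1 is refused whole. A call with a gripper value outside its range is refused whole. The fingers move at their own pace and stop on an object; FORCE is the grip in N (left out, the last holds). Time passes only in rows, so rows that repeat a pose let the fingers close. It gives the time, the measured TCP pose, the force, the opening and the grip force at its end, in the units of the state.
- observe(): the state, without advancing time (a new reading comes with each control period).
- snapshot(name): name is "scene" or "top" or "wrist"; returns (picture, depth): 480x640x3 uint8, blue, green, red; 480x640 float32, m along the optical axis (not along the pixel's ray), 0 where there is no reading.
- calibration(name): a dict with "vfov" (degrees; the focal length in pixels is half the picture's height over the tangent of half this angle, whatever the lens; pixels are square), "cx", "cy" (the principal point, pixels), "R" (3x3) and "t" (3): a world point X has camera coordinates R X + t; the wrist camera has in their place "tool_from_camera" (4x4, takes a point from camera to tool coordinates, whose origin is the TCP and whose axes are the flange's). Camera axes: x right, y down, z forward; pixel columns grow to the right and rows downward; lengths in m; the calibration is good to about 2 mm. A picture is of the moment at which its call begins: read the wrist's pose just before it. calibration takes no time and is no camera call.
- close_job(): hands the job in; it is judged then, once.
The state is a dict: "clock": time; "qpos": joint angles; "joint_velocities": joint speeds; "joint_efforts": joint torques, N m; "position": TCP position; "ee_rot": TCP orientation; "wrist_force": force on the tool from outside, world axes, zero at the start; "wrist_torque": the same for the moment, N m; "width": opening from 0.0 (shut) to 1.0 (fully open); "gripper_force": force on a finger pad.
Only numpy, scipy, OpenCV 4.12 (cv2) and the standard library are available. Lean on these libraries where they do the work, as an engineer would, in place of code of your own. Each camera call takes 0.05 s, during which the arm holds its last target. There are 200 camera calls.

## Working session

There is one attempt and no reset: what is moved stays moved. The work goes in short steps, Python scripts to look and compute and a shell command to move; the robot and the scene stay as the last step left them, time stands still between calls to the robot, and variables do not carry over. Pictures are saved under pics/ and viewed, at most 10 in all, crops included, and the job is handed in when it is done.

```bash
ls; mkdir -p pics
python3 - <<'E'
from plant import *
import cv2, numpy as np
s=observe(); print(s)
for n in("scene","top"):
    p,d=snapshot(n); cv2.imwrite(f"pics/{n}0.png",p); np.save(f"pics/{n}0.npy",d); print(n,calibration(n))
print(calibration("wrist"))
E
```

```text
pics
{'clock': 0.0, 'qpos': array([-1.46350890e+00,  5.28445409e-01,  1.43390857e+00,  2.08363917e-05,
        1.18140688e+00, -1.78514291e-01]), 'joint_velocities': array([-8.25712278e-04, -4.31782592e-04, -3.28048440e-04,  1.21757162e-05,
        1.57865595e-03, -1.43390289e-03]), 'joint_efforts': array([-1.45348831e-04, -4.40045142e+01, -1.76594335e+01,  6.33193413e-02,
        5.81333600e-02, -1.59052288e-04]), 'position': array([ 0.17614931, -0.59889403,  0.22158241]), 'ee_rot': array([-3.10742822e+00, -4.47089104e-01, -1.51409335e-04]), 'wrist_force': array([ 0.39920415, -0.53140722, -1.11843043]), 'wrist_torque': array([-0.01461841, -0.01528186, -0.04678769]), 'gripper_force': 0.0, 'width': 0.9994826308562084}
scene {'vfov': 47.834003389839886, 'cx': 313.7781955115237, 'cy': 244.0000988595543, 'R': array([[-0.21539699,  0.97650254,  0.00685025],
       [ 0.81044661,  0.18267298, -0.55660298],
       [-0.54477558, -0.11433884, -0.83075038]]), 't': array([ 0.11758512, -0.3285838 ,  1.71996541])}
top {'vfov': 43.67647291247559, 'cx': 318.320696803834, 'cy': 236.0464266721035, 'R': array([[-0.02204883, -0.99975004,  0.00370239],
       [-0.99332961,  0.02148769, -0.11328975],
       [ 0.11318188, -0.0061756 , -0.99355509]]), 't': array([-6.99283797e-04,  5.22376100e-01,  1.51284800e+00])}
{'vfov': 68.73964354037373, 'cx': 323.73505768390686, 'cy': 240.41209700967485, 'tool_from_camera': array([[-3.01238691e-04, -9.68432162e-01, -2.49277067e-01,
         6.84184969e-02],
       [ 9.99998901e-01, -6.53604982e-04,  1.33078317e-03,
         4.88308521e-04],
       [-1.45170196e-03, -2.49276392e-01,  9.68431295e-01,
        -1.61298935e-01],
       [ 0.00000000e+00,  0.00000000e+00,  0.00000000e+00,
         1.00000000e+00]])}
```

View pics/scene0.png

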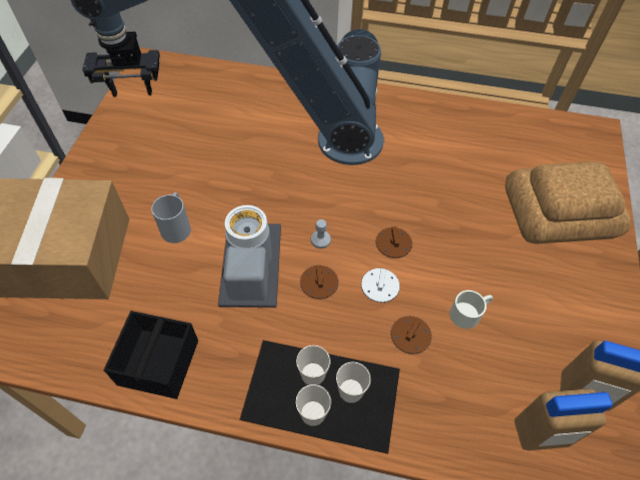

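View pics/top0.png

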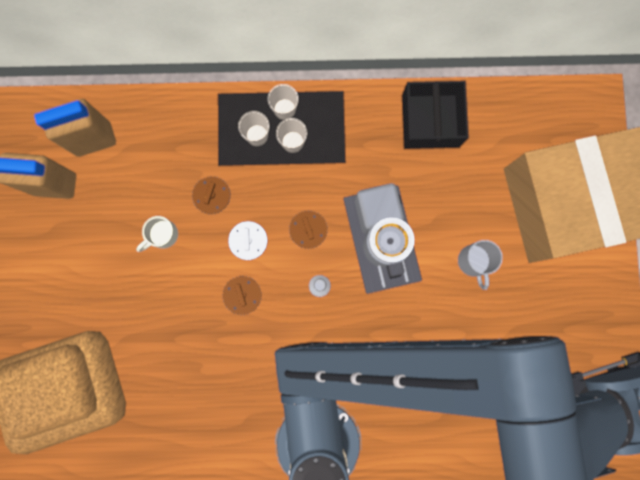

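Candidates for the carrier (scene pixels) are the silver disc with a bar at (380,285) and brown look-alikes at (394,242), (319,281) and (411,334). I choose the silver one, which is at (248,240) in the top view. The collar is at top (390,241), the tamper at (319,286), the jug at (480,259) and the cup at (159,232).

```bash
cat > h.py <<'E'
import numpy as np, cv2
from plant import *
from scipy.spatial.transform import Rotation as Ro
def cloud(name,d,s=None):
    c=calibration(name); f=240/np.tan(np.radians(c["vfov"])/2)
    v,u=np.mgrid[:480,:640]
    P=np.stack([(u-c["cx"])/f*d,(v-c["cy"])/f*d,d],-1)
    if name=="wrist":
        T=c["tool_from_camera"]; P=P@T[:3,:3].T+T[:3,3]
        return P@Ro.from_rotvec(s["ee_rot"]).as_matrix().T+s["position"]
    return (P-c["t"])@c["R"]
def circ(p):
    p=p.astype(np.float32); A=np.c_[2*p,np.ones(len(p))]; x=np.linalg.lstsq(A,(p**2).sum(1),rcond=None)[0]
    return x[:2],np.sqrt(x[2]+x[0]**2+x[1]**2)
def pca(p):
    m=p.mean(0); w,V=np.linalg.eigh(np.cov((p-m).T)); return m,np.degrees(np.arctan2(V[1,1],V[0,1])),np.sqrt(w)
E
python3 - <<'E'
from h import *
for n,(cu,cv_),(gu,gv) in (("top",(248,240),(390,241)),("scene",(380,285),(246,225))):
    d=np.load(f"pics/{n}0.npy"); P=cloud(n,d); v,u=np.mgrid[:480,:640]
    im=cv2.imread(f"pics/{n}0.png")
    r=np.hypot(u-cu,v-cv_)<24
    f=P[r&(P[...,2]>.015)&(P[...,2]<.036)]; b=P[r&(P[...,2]>.05)&(P[...,2]<.075)]
    print(n,"flange",len(f),(f[:,:2].max(0)+f[:,:2].min(0))/2,np.ptp(f[:,:2],axis=0),np.median(f[:,2]),"bar",len(b),pca(b[:,:2]) if len(b)>5 else "", np.median(b[:,2]))
    r=(np.hypot(u-gu,v-gv)<32)&(np.abs(P[...,2]-.17)<.01)
    g=P[r]; print("rim",len(g),(g[:,:2].max(0)+g[:,:2].min(0))/2,np.ptp(g[:,:2],axis=0),np.median(g[:,2]))
    for k,(a,b_) in dict(top=dict(tamper=(319,286),jug=(480,259),cup=(159,232),grbase=(365,210)))["top"].items() if n=="top" else ():
        print(k,P[b_,a])
im=cv2.imread("pics/top0.png")[200:280,205:425]; cv2.imwrite("pics/crop1.png",cv2.resize(im,None,fx=3.6,fy=3.6,interpolation=2))
E
```

```text
top flange 963 [0.51423642 0.16933796] [0.09882784 0.09799993] 0.0298598282575398 bar 122 (array([0.5126867, 0.169511 ]), np.float64(-179.18889961319724), array([0.00398726, 0.01587711])) 0.06342928485834401
rim 818 [ 0.49394339 -0.1827711 ] [0.1038483  0.10250485] 0.16774395580209173
tamper [ 0.39243837 -0.01073605  0.07975758]
jug [ 0.45575394 -0.43284475  0.00396945]
cup [0.54404563 0.40289913 0.01031485]
grbase [ 0.5719714  -0.12591306  0.12881681]
scene flange 896 [0.51786682 0.16788652] [0.09762157 0.09860172] 0.02957787326882776 bar 102 (array([0.52110488, 0.16754832]), np.float64(-178.99554045343362), array([0.00347139, 0.01720022])) 0.0634756901706807
rim 704 [ 0.49711534 -0.18494374] [0.10633106 0.10370541] 0.16752141262788012
```

View pics/crop1.png

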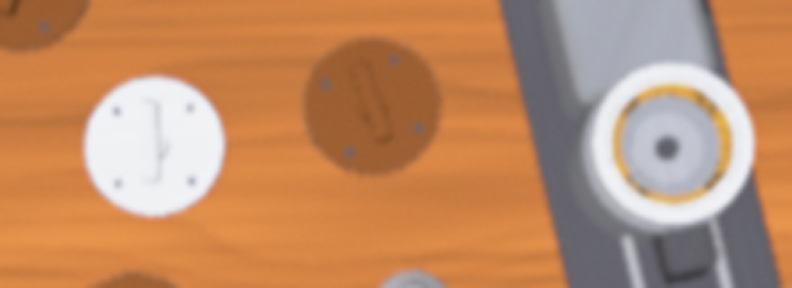

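The crop confirms it: the silver white-rimmed disc with a bar along the image vertical is the carrier at world (0.516, 0.169), bar yaw about 1°. The collar with the gold thread ring is at (0.4955, -0.184), and a brown look-alike sits between them. I'll pass over the collar first for a close look at the thread.

```bash
python3 -m crank '{"rot":[[0,0,0.18],[0,0,0.18],[0,0,0.18],[0,0,0.18],[0,0,0.18],[0,0,0.18],[0,0,0.18],[0,0,0.18],[0,0,0.18],[0,0,0.18],[0,0,0.18],[0,0,0.18],[0,0,0.18],[0,0,0.18],[0,0,0.18],[0,0,0.18]],"translation":[[0.847,-0.616,-0.136],[0.847,-0.616,-0.136],[0.847,-0.616,-0.136],[0.847,-0.616,-0.136],[0.847,-0.616,-0.136],[0.847,-0.616,-0.136],[0.847,-0.616,-0.136],[0.847,-0.616,-0.136],[0.847,-0.616,-0.136],[0.847,-0.616,-0.136],[0.847,-0.616,-0.136],[0.847,-0.616,-0.136],[0.847,-0.616,-0.136],[0.847,-0.616,-0.136],[0.847,-0.616,-0.136],[0.847,-0.616,-0.136]],"claw":[-1,-1,-1,-1,-1,-1,-1,-1,-1,-1,-1,-1,-1,-1,-1,-1]}'
python3 - <<'E'
from h import *
s=observe(); p,d=snapshot("wrist"); print(s["clock"],s["position"],s["ee_rot"],s["qpos"])
np.save("pics/w1.npy",d); P=cloud("wrist",d,s)
g=P[(np.abs(P[...,2]-.17)<.006)]; print(len(g),np.median(g,0))
c,r=circ(g[:,:2][np.hypot(*(g[:,:2]-[.4955,-.184]).T)<.056]); print(c,r,(g[:,:2].max(0)+g[:,:2].min(0))/2,np.ptp(g[:,:2],axis=0),np.median(g[:,2]))
np.save("pics/P1.npy",P)
v,u=np.where(np.abs(P[...,2]-.17)<.006); print(u.min(),u.max(),v.min(),v.max())
cr=p[v.min()-5:v.max()+5,u.min()-5:u.max()+5]
cv2.imwrite("pics/w1full.png",p);k=560/max(cr.shape); cv2.imwrite("pics/w1.png",cv2.resize(cr,None,fx=k,fy=k,interpolation=2))
# thread height vs angle
c0=(g[:,:2].max(0)+g[:,:2].min(0))/2
q=P[...,:2]-c0; R=np.hypot(q[...,0],q[...,1]); A=np.degrees(np.arctan2(q[...,1],q[...,0]))%360
for a in range(0,360,5):
    m=(R>.0352)&(R<.0385)&(A>=a)&(A<a+5); print(a,m.sum(),round(1e3*(.17-np.median(P[m][:,2])),1) if m.any() else None,end="; ")
E
```

```text
clock: 1.7
position: [0.4951, -0.1858, 0.2903]
ee_rot: [-3.141, -0.002, 0.001]
wrist_force: [-0.8, -0.3, 0.6]
width: 1.001
gripper_force: 0.0
1.7 [ 0.49505455 -0.18576273  0.29033791] [-3.14145516e+00 -1.52519408e-03  8.43579482e-04] [-5.70373478e-01  3.19683775e-01  1.58633194e+00 -1.85191655e-04
  1.23610289e+00  9.99512716e-01]
5628 [ 0.49955835 -0.1842154   0.16820924]
[ 0.496783   -0.18370787] 0.04492681625858007 [ 0.49666947 -0.18368038] [0.10316061 0.1027245 ] 0.16820923982861785
259 382 170 291
0 16 5.5; 5 16 5.9; 10 16 5.8; 15 17 5.7; 20 30 -99.1; 25 170 -204.7; 30 265 -205.6; 35 214 -206.8; 40 221 -207.1; 45 1637 -231.3; 50 962 -237.9; 55 77 -240.6; 60 11 4.9; 65 17 5.6; 70 15 5.5; 75 13 6.0; 80 17 6.1; 85 18 5.9; 90 18 5.8; 95 18 5.8; 100 19 5.8; 105 20 5.8; 110 23 6.8; 115 26 6.5; 120 23 14.5; 125 23 15.0; 130 24 14.4; 135 22 13.7; 140 23 40.4; 145 30 12.0; 150 25 19.3; 155 29 19.8; 160 30 19.1; 165 34 13.3; 170 32 18.9; 175 29 6.6; 180 37 17.5; 185 25 16.4; 190 36 16.0; 195 28 16.3; 200 31 15.5; 205 29 14.4; 210 32 14.5; 215 24 27.4; 220 21 14.6; 225 23 14.0; 230 23 13.1; 235 15 39.0; 240 29 6.3; 245 24 6.4; 250 19 5.8; 255 19 6.5; 260 20 5.8; 265 14 5.6; 270 16 5.8; 275 17 6.0; 280 14 6.2; 285 14 5.9; 290 16 6.0; 295 100 -231.7; 300 297 -232.0; 305 571 -231.6; 310 1087 -227.9; 315 228 -207.1; 320 222 -206.8; 325 261 -205.8; 330 174 -204.6; 335 32 -98.9; 340 16 5.6; 345 15 5.6; 350 16 5.7; 355 16 5.7;
```

View pics/w1.png

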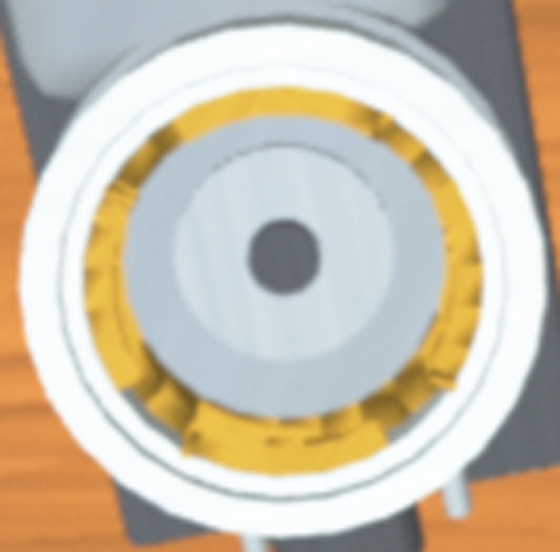

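The thread shows clearly. Ring centre is about (284,280), with dark entry gaps near (145,155), (160,405), (410,390) and (395,140). That puts the gaps at world yaw of about 47° + k·90°. Collar centre is (0.4967, -0.1837). Now to the carrier.

```bash
python3 -m crank '{"rot":[[0,0,0],[0,0,0],[0,0,0],[0,0,0],[0,0,0],[0,0,0],[0,0,0],[0,0,0],[0,0,0],[0,0,0],[0,0,0],[0,0,0]],"translation":[[0.042,-0.708,0.28],[0.042,-0.708,0.28],[0.042,-0.708,0.28],[0.042,-0.708,0.28],[0.042,-0.708,0.28],[0.042,-0.708,0.28],[0.042,-0.708,0.28],[0.042,-0.708,0.28],[0.042,-0.708,0.28],[0.042,-0.708,0.28],[0.042,-0.708,0.28],[0.042,-0.708,0.28]],"claw":[-1,-1,-1,-1,-1,-1,-1,-1,-1,-1,-1,-1]}'
python3 - <<'E'
from h import *
s=observe(); p,d=snapshot("wrist"); cv2.imwrite("pics/w2.png",p)
P=cloud("wrist",d,s); n=np.hypot(P[...,0]-.516,P[...,1]-.1685)<.056
f=P[n&(abs(P[...,2]-.03)<.006)]; b=P[n&(P[...,2]>.055)&(P[...,2]<.07)]
print(s["position"],(f[:,:2].max(0)+f[:,:2].min(0))/2,np.ptp(f[:,:2],axis=0),np.median(f[:,2]))
print(len(b),(b[:,:2].max(0)+b[:,:2].min(0))/2,np.ptp(b[:,:2],axis=0),pca(b[:,:2]),np.median(b[:,2]))
# thread gaps by colour
P1=np.load("pics/P1.npy"); im=cv2.imread("pics/w1full.png"); c=calibration("wrist"); fo=240/np.tan(np.radians(c["vfov"])/2)
T=c["tool_from_camera"]; pos=np.array([.49505,-.18576,.29034]); Rm=Ro.from_rotvec([-3.14145516,-.001525,.00084]).as_matrix()
for a in range(0,360,5):
    X=np.array([[.4967+r*np.cos(np.radians(a)),-.1837+r*np.sin(np.radians(a)),.163] for r in (.036,.037,.038)])
    Y=((X-pos)@Rm-T[:3,3])@T[:3,:3]; uv=(Y[:,:2]/Y[:,2:]*fo+[c["cx"],c["cy"]]).astype(int)
    print(a,im[uv[:,1],uv[:,0]].mean(0).astype(int)[2],end="; ")
E
```

```text
clock: 2.95
position: [0.5163, 0.1679, 0.1512]
ee_rot: [3.141, 0.001, 0.002]
wrist_force: [0.7, 0.9, -0.1]
width: 0.999
gripper_force: 0.0
[0.51628425 0.16791449 0.1512486 ] [0.51738156 0.16942743] [0.10001591 0.09971107] 0.029182566036620408
1220 [0.51755547 0.16926755] [0.05611623 0.01201522] (array([0.51882808, 0.16917129]), np.float64(-179.31435210948828), array([0.0034977 , 0.01626891])) 0.0630514284263192
0 236; 5 235; 10 232; 15 235; 20 234; 25 232; 30 233; 35 168; 40 140; 45 192; 50 177; 55 153; 60 183; 65 222; 70 233; 75 207; 80 230; 85 223; 90 215; 95 233; 100 212; 105 227; 110 234; 115 236; 120 236; 125 206; 130 153; 135 209; 140 187; 145 156; 150 190; 155 217; 160 229; 165 235; 170 235; 175 234; 180 231; 185 230; 190 227; 195 229; 200 224; 205 233; 210 233; 215 188; 220 159; 225 173; 230 188; 235 168; 240 177; 245 229; 250 221; 255 229; 260 233; 265 219; 270 231; 275 227; 280 225; 285 236; 290 231; 295 232; 300 229; 305 207; 310 165; 315 222; 320 198; 325 165; 330 174; 335 201; 340 234; 345 237; 350 236; 355 236;
```

View pics/w2.png

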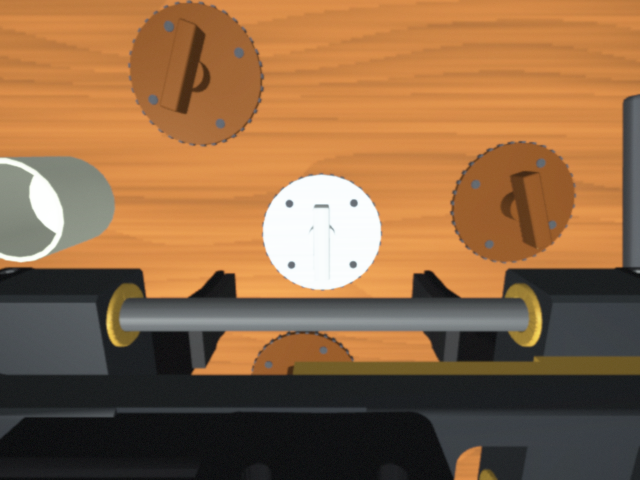

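The close view shows the silver carrier at (322,232), bar aligned with the tool x axis and centred between the fingers. I descend and grip.

```bash
python3 -m crank '{"rot":[[0,0,-0.008],[0,0,-0.008],[0,0,-0.008],[0,0,-0.008],[0,0,-0.008],[0,0,-0.008],[0,0,-0.008],[0,0,-0.008],[0,0,-0.008],[0,0,-0.008],[0,0,-0.008],[0,0,-0.008],[0,0,-0.008],[0,0,-0.008],[0,0,-0.008]],"translation":[[0.0024,-0.0028,0.08],[0.0024,-0.0028,0.15],[0.0024,-0.0028,0.21],[0.0024,-0.0028,0.23],[0.0024,-0.0028,0.23],[0.0024,-0.0028,0.23],[0.0024,-0.0028,0.23],[0.0024,-0.0028,0.23],[0.0024,-0.0028,0.23],[0.0024,-0.0028,0.23],[0.0024,-0.0028,0.23],[0.0024,-0.0028,0.23],[0.0024,-0.0028,0.23],[0.0024,-0.0028,0.23],[0.0024,-0.0028,0.23]],"claw":[-1,-1,-1,-1,-1,1,1,1,1,1,1,1,1,1,1]}' 25
```

```text
clock: 4.5
position: [0.5168, 0.1705, 0.0355]
ee_rot: [3.141, 0.025, -0.0]
wrist_force: [-0.3, -1.1, 0.1]
width: 0.243
gripper_force: 25.0
```

The opening of 21 mm means the fingertips hold the 22 mm hub below the bar. I reopen, rise 10.5 mm and grip the bar itself.

```bash
python3 -m crank '{"rot":[[0,0,0],[0,0,0],[0,0,0],[0,0,0],[0,0,0],[0,0,0],[0,0,0],[0,0,0],[0,0,0]],"translation":[[0,0,0],[0,0,0],[0,0,-0.021],[0,0,-0.021],[0,0,-0.021],[0,0,-0.021],[0,0,-0.021],[0,0,-0.021],[0,0,-0.021]],"claw":[0,0,0,0,1,1,1,1,1]}' 30
```

```text
clock: 5.4
position: [0.5172, 0.1707, 0.0465]
ee_rot: [3.141, 0.025, 0.001]
wrist_force: [-0.1, -3.3, -1.4]
width: 0.139
gripper_force: 31.0
```

```bash
python3 -m crank '{"rot":[[0,0,0],[0,0,0],[0,0,0],[0,0,0],[0,0,-0.05],[0,0,-0.1],[0,0,-0.15],[0,0,-0.2],[0,0,-0.24],[0,0,-0.24],[0,0,-0.24],[0,0,-0.24],[0,0,-0.24],[0,0,-0.24],[0,0,-0.24],[0,0,-0.24]],"translation":[[0,0,-0.08],[0,0,-0.18],[0,0,-0.28],[0,0,-0.37],[-0.005,0.06,-0.407],[-0.011,0.15,-0.407],[-0.018,0.25,-0.407],[-0.025,0.35,-0.407],[-0.032,0.45,-0.407],[-0.038,0.54,-0.407],[-0.045,0.62,-0.407],[-0.05,0.68,-0.407],[-0.0524,0.708,-0.407],[-0.0524,0.708,-0.407],[-0.0524,0.708,-0.407],[-0.0524,0.708,-0.407]],"claw":[1,1,1,1,1,1,1,1,1,1,1,1,1,1,1,1]}' 30
python3 - <<'E'
from h import *
s=observe(); p,d=snapshot("wrist"); p2,d2=snapshot("scene"); print(s["position"],s["ee_rot"],s["qpos"])
P=cloud("wrist",d,s); z=P[...,2]; n=np.hypot(P[...,0]-.497,P[...,1]+.184)<.062
for lo,hi in((.22,.245),(.255,.28),(.16,.18)):
    f=P[n&(z>lo)&(z<hi)]; 
    if len(f)>20: print(lo,len(f),(f[:,:2].max(0)+f[:,:2].min(0))/2,np.ptp(f[:,:2],axis=0),np.median(f[:,2]),pca(f[:,:2])[1])
cv2.imwrite("pics/m3.png",np.hstack([cv2.resize(p,(400,300)),cv2.resize(p2[100:310,130:410],(400,300))]))
E
```

```text
clock: 7.0
position: [0.4957, -0.1816, 0.249]
ee_rot: [-3.079, -0.615, 0.002]
wrist_force: [0.7, 0.6, -4.8]
width: 0.138
gripper_force: 31.0
[ 0.49570336 -0.18164979  0.24903374] [-3.07877030e+00 -6.14785233e-01  1.69756793e-03] [-5.63518694e-01  3.65149469e-01  1.64194389e+00  8.07258997e-04
  1.13668917e+00  6.12751368e-01]
0.22 10879 [ 0.49668487 -0.17855761] [0.09842391 0.09285702] 0.23174208580884686 112.55958169313185
0.255 3225 [ 0.49619349 -0.18062533] [0.05506834 0.03431892] 0.26573237875864464 -157.51373963260875
0.16 1290 [ 0.52788267 -0.17582233] [0.0405785 0.0847734] 0.1689292829404198 108.51353233601023
```

View pics/m3.png

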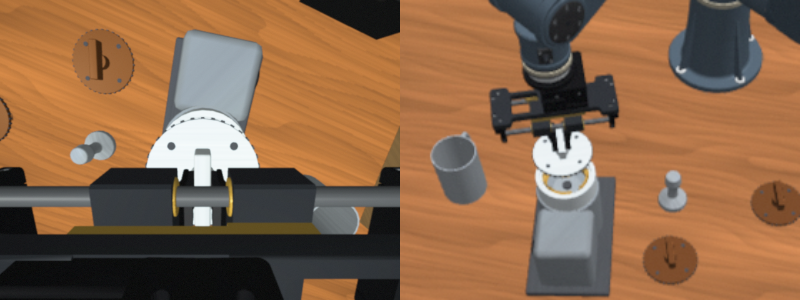

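The carrier hangs upright over the collar with the bar at 22.5° yaw. I correct by about 2 mm and lower to just above the crests.

```bash
python3 -m crank '{"rot":[[0,0,0],[0,0,0],[0,0,0],[0,0,0],[0,0,0],[0,0,0],[0,0,0],[0,0,0]],"translation":[[-0.0008,0.0044,0.01],[-0.0008,0.0044,0.03],[-0.0008,0.0044,0.05],[-0.0008,0.0044,0.065],[-0.0008,0.0044,0.077],[-0.0008,0.0044,0.085],[-0.0008,0.0044,0.085],[-0.0008,0.0044,0.085]],"claw":[1,1,1,1,1,1,1,1]}' 30
```

```text
clock: 7.9
position: [0.4966, -0.1857, 0.207]
ee_rot: [-3.081, -0.613, 0.0]
wrist_force: [-0.4, 1.2, -6.0]
width: 0.137
gripper_force: 30.8
```

```bash
python3 -m crank '{"rot":[[0,0,0],[0,0,0],[0,0,0],[0,0,0]],"translation":[[0.0008,-0.0018,0],[0.0008,-0.0018,0.003],[0.0008,-0.0018,0.005],[0.0008,-0.0018,0.006]],"claw":[1,1,1,1]}' 30; python3 -m crank '{"rot":[[0,0,0],[0,0,0],[0,0,0],[0,0,0]],"translation":[[0,0,0],[0,0,0],[0,0,0],[0,0,0]],"claw":[0.62,0.62,0.62,0.62]}' 10
cat > look.py <<'E'
from h import *
import sys
s=observe(); p,d=snapshot("wrist"); print(s["clock"],s["position"],s["wrist_force"].round(1),round(s["width"]*87,1))
P=cloud("wrist",d,s); z=P[...,2]; q=np.hypot(P[...,0]-.4967,P[...,1]+.1837)
r=P[(q>.0495)&(q<.0515)&(abs(z-.17)<.004)]; f=P[(q<.047)&(z>.172)&(z<.195)]; b=P[(q<.03)&(z>f[:,2].max() if 0 else z>.2)&(z<.222)]
print("rim",len(r),np.median(r[:,2]) if len(r) else "","flange top",len(f),np.median(f[:,2]),"bar",len(b),np.median(b[:,2]),pca(b[:,:2])[1] if len(b)>9 else "",(b[:,:2].max(0)+b[:,:2].min(0))/2)
A=np.c_[f[:,:2]-f[:,:2].mean(0),np.ones(len(f))]; print("tilt",np.linalg.lstsq(A,f[:,2],rcond=None)[0][:2].round(3))
if len(sys.argv)>1: cv2.imwrite(sys.argv[1],p)
E
python3 look.py pics/w4.png
```

```text
clock: 8.3
position: [0.497, -0.1848, 0.2056]
ee_rot: [3.08, 0.613, 0.002]
wrist_force: [-2.8, 3.0, 7.6]
width: 0.134
gripper_force: 31.6
clock: 8.7
position: [0.497, -0.1848, 0.2046]
ee_rot: [3.081, 0.613, 0.001]
wrist_force: [-1.0, 3.8, 5.9]
width: 0.19
gripper_force: 2.8
8.7 [ 0.49699829 -0.18481401  0.20462249] [-1.   3.8  5.9] 16.5
rim 664 0.16863980173657458 flange top 10098 0.18753304412598915 bar 2834 0.2208534865582362 -157.65330174591517 [ 0.49687283 -0.18217581]
tilt [ 0.016 -0.035]
```

```bash
python3 -m crank '{"rot":[[0,0,0],[0,0,0],[0,0,0]],"translation":[[0,0,0],[0,0,0],[0,0,0]],"claw":[0.4,0.4,0.4]}' 10; sed -i 's/<.222)/<.232)/' look.py; python3 look.py pics/w4.png
```

```text
clock: 9.05
position: [0.4976, -0.1861, 0.2043]
ee_rot: [3.079, 0.612, 0.003]
wrist_force: [1.1, -1.2, 2.4]
width: 0.288
gripper_force: 0.8
9.05 [ 0.49763228 -0.18610286  0.20429431] [ 1.1 -1.2  2.4] 25.1
rim 673 0.16873806661616683 flange top 11280 0.18766555671665158 bar 3887 0.22116483658163003 -158.84778821210773 [ 0.49686585 -0.18220579]
tilt [ 0.019 -0.038]
```

View pics/w4.png

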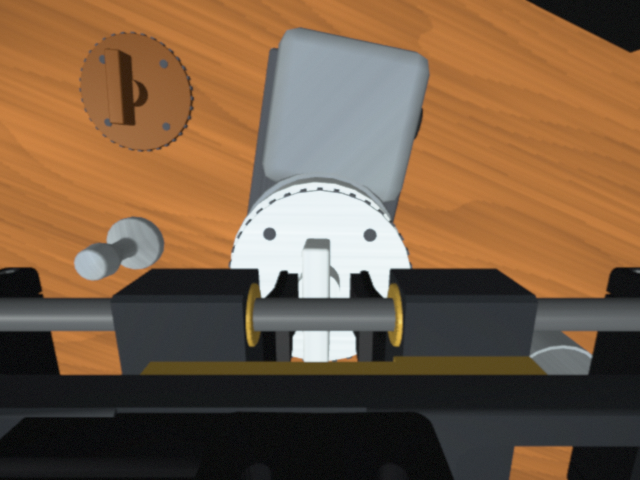

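The carrier leans 0.042 rad, with its lug on the -y side on the chamfer, so the hand was about 2.5 mm too far towards -y. I shift the open hand, regrip gently and lift clear.

```bash
python3 -m crank '{"rot":[[0,0,0],[0,0,0],[0,0,0],[0,0,0],[0,0,0],[0,0,0],[0,0,0],[0,0,0],[0,0,0],[0,0,0]],"translation":[[0.001,-0.007,0],[0.001,-0.007,0],[0.001,-0.007,0],[0.001,-0.007,0],[0.001,-0.007,-0.002],[0.001,-0.007,-0.005],[0.001,-0.007,-0.009],[0.001,-0.007,-0.012],[0.001,-0.007,-0.012],[0.001,-0.007,-0.012]],"claw":[0.5,0.5,1,1,1,1,1,1,1,1]}' 15; python3 look.py
```

```text
clock: 10.1
position: [0.4955, -0.181, 0.21]
ee_rot: [-3.08, -0.613, 0.001]
wrist_force: [0.7, 0.4, -5.3]
width: 0.137
gripper_force: 15.0
10.1 [ 0.49546377 -0.18104002  0.20995047] [ 0.7  0.4 -5.3] 11.9
rim 608 0.16869611378115562 flange top 9596 0.19232555366400736 bar 3141 0.2260574984471044 -157.52349518379543 [ 0.49586221 -0.18024771]
tilt [ 0.    -0.001]
```

```bash
python3 -m crank '{"rot":[[0,0,0],[0,0,0],[0,0,0],[0,0,0],[0,0,0],[0,0,0]],"translation":[[0.001,0.0037,0],[0.001,0.0037,0.003],[0.001,0.0037,0.006],[0.001,0.0037,0.009],[0.001,0.0037,0.011],[0.001,0.0037,0.011]],"claw":[1,1,1,1,1,1]}' 15; python3 look.py
```

```text
clock: 10.75
position: [0.4968, -0.1828, 0.2043]
ee_rot: [-3.081, -0.613, 0.001]
wrist_force: [-0.4, -0.7, -3.5]
width: 0.139
gripper_force: 15.0
10.75 [ 0.49680513 -0.18281937  0.20430954] [-0.4 -0.7 -3.5] 12.1
rim 629 0.16869938708334786 flange top 9442 0.186681312959222 bar 3413 0.22049992835948581 -157.5026014982843 [ 0.49715944 -0.18178544]
tilt [ 0.    -0.002]
```

It's still hanging freely at 12 mm with no side force, so I loosen to let it settle on the crests.

```bash
python3 -m crank '{"rot":[[0,0,0],[0,0,0],[0,0,0],[0,0,0]],"translation":[[0,0,0],[0,0,0],[0,0,0],[0,0,0]],"claw":[0.65,0.65,0.65,0.65]}' 10; python3 look.py
```

```text
clock: 11.2
position: [0.4973, -0.1831, 0.2051]
ee_rot: [3.08, 0.613, 0.002]
wrist_force: [0.1, 0.0, -0.2]
width: 0.176
gripper_force: 0.0
11.2 [ 0.4973291  -0.1831224   0.20508784] [ 0.1  0.  -0.2] 15.3
rim 609 0.16871821339933843 flange top 9659 0.18615749730112083 bar 3526 0.21993913204993493 -157.6730658452151 [ 0.49733874 -0.18095414]
tilt [ 0.    -0.001]
```

It lies flat on the crests at about 11.3 mm. Now I turn counter-clockwise with loose fingers.

```bash
python3 -m crank '{"rot":[[0,0,-0.033],[0,0,-0.066],[0,0,-0.1],[0,0,-0.133],[0,0,-0.166],[0,0,-0.2],[0,0,-0.222],[0,0,-0.244],[0,0,-0.267],[0,0,-0.289],[0,0,-0.289]],"translation":[[0,0,0],[0,0,0],[0,0,0],[0,0,0],[0,0,0],[0,0,0],[0,0,0],[0,0,0],[0,0,0],[0,0,0],[0,0,0]],"claw":[0.65,0.65,0.65,0.65,0.65,0.65,0.65,0.65,0.65,0.65,0.65]}' 10; python3 look.py
```

```text
clock: 12.35
position: [0.4971, -0.1831, 0.2046]
ee_rot: [2.864, 1.29, 0.0]
wrist_force: [-0.2, -0.8, -0.7]
width: 0.174
gripper_force: 1.9
12.35 [ 0.49709932 -0.18307239  0.20464705] [-0.2 -0.8 -0.7] 15.1
rim 639 0.16875564761393524 flange top 9851 0.1861379010437081 bar 3499 0.21989776926207558 -142.7936802879897 [ 0.49767103 -0.18368397]
tilt [ 0.001 -0.001]
```

```bash
python3 -m crank '{"rot":[[0,0,-0.022],[0,0,-0.044],[0,0,-0.06],[0,0,-0.075],[0,0,-0.09],[0,0,-0.105],[0,0,-0.105]],"translation":[[0,0,0],[0,0,0],[0,0,0],[0,0,0],[0,0,0],[0,0,0],[0,0,0]],"claw":[0.65,0.65,0.65,0.65,0.65,0.65,0.65]}' 10; python3 look.py
```

```text
clock: 13.1
position: [0.4968, -0.1827, 0.2046]
ee_rot: [-2.748, -1.522, 0.0]
wrist_force: [0.3, 1.3, 0.3]
width: 0.177
gripper_force: 3.4
13.1 [ 0.49678183 -0.18266893  0.20455026] [0.3 1.3 0.3] 15.4
rim 661 0.16878064453144695 flange top 9761 0.17952395161243337 bar 3176 0.21359563971927342 45.07190596863739 [ 0.49805571 -0.18319966]
tilt [-0.003 -0.007]
```

It dropped into the thread start (flange about 4.4 mm, bar at 45°). Next I lower the hand 5.5 mm and turn clockwise with loose fingers.

```bash
python3 -m crank '{"rot":[[0,0,0.03],[0,0,0.06],[0,0,0.1],[0,0,0.15],[0,0,0.2],[0,0,0.24],[0,0,0.28],[0,0,0.32],[0,0,0.36],[0,0,0.4],[0,0,0.44],[0,0,0.48],[0,0,0.48]],"translation":[[0,0,0.003],[0,0,0.007],[0,0,0.011],[0,0,0.011],[0,0,0.011],[0,0,0.011],[0,0,0.011],[0,0,0.011],[0,0,0.011],[0,0,0.011],[0,0,0.011],[0,0,0.011],[0,0,0.011]],"claw":[0.65,0.65,0.65,0.65,0.65,0.65,0.65,0.65,0.65,0.65,0.65,0.65,0.65]}' 10; python3 look.py
```

```text
clock: 14.45
position: [0.4967, -0.1828, 0.1988]
ee_rot: [-3.115, -0.404, 0.001]
wrist_force: [-0.4, 0.0, -2.2]
width: 0.178
gripper_force: 0.5
14.45 [ 0.49670705 -0.18278459  0.19879922] [-0.4  0.  -2.2] 15.5
rim 690 0.1687289125790793 flange top 9894 0.17736272391641394 bar 3309 0.21133579197733698 -153.84101464814236 [ 0.49756767 -0.18068081]
tilt [-0.011 -0.011]
```

```bash
python3 -m crank '{"rot":[[0,0,0.03],[0,0,0.06],[0,0,0.09],[0,0,0.12],[0,0,0.15],[0,0,0.18],[0,0,0.21],[0,0,0.23],[0,0,0.23]],"translation":[[0,0,0],[0,0,0],[0,0,0],[0,0,0],[0,0,0],[0,0,0],[0,0,0],[0,0,0],[0,0,0]],"claw":[0.65,0.65,0.65,0.65,0.65,0.65,0.65,0.65,0.65]}' 10; python3 look.py
```

```text
clock: 15.4
position: [0.4968, -0.1828, 0.1989]
ee_rot: [-3.137, 0.161, 0.001]
wrist_force: [-1.0, 0.7, -0.6]
width: 0.174
gripper_force: 1.2
15.4 [ 0.49680534 -0.18284837  0.1988912 ] [-1.   0.7 -0.6] 15.2
rim 767 0.1687250244797342 flange top 9913 0.17535556202932057 bar 3238 0.20936593649202784 -173.79340269494733 [ 0.49757244 -0.18440787]
tilt [-0.013 -0.005]
```

```bash
python3 -m crank '{"rot":[[0,0,0.017],[0,0,0.034],[0,0,0.05],[0,0,0.067],[0,0,0.067]],"translation":[[0,0,0],[0,0,0],[0,0,0],[0,0,0],[0,0,0]],"claw":[0.65,0.65,0.65,0.65,0.65]}' 10; python3 look.py
```

```text
clock: 15.95
position: [0.4968, -0.1828, 0.199]
ee_rot: [-3.124, 0.329, 0.0]
wrist_force: [-0.6, 0.6, -2.5]
width: 0.174
gripper_force: 1.7
15.95 [ 0.49684959 -0.18283564  0.19896725] [-0.6  0.6 -2.5] 15.1
rim 776 0.16875691092036335 flange top 9935 0.17517081282749947 bar 3206 0.2092095022669293 -179.55868893427422 [ 0.49751816 -0.18551295]
tilt [-0.013 -0.   ]
```

It has plateaued: about 0.2 mm over 6°, so the flange is on the rim. I add 2° for margin, open and lift away.

```bash
python3 -m crank '{"rot":[[0,0,0.015],[0,0,0.025],[0,0,0.025],[0,0,0.025],[0,0,0.025],[0,0,0.025],[0,0,0.025],[0,0,0.025],[0,0,0.025],[0,0,0.025],[0,0,0.025],[0,0,0.025],[0,0,0.025]],"translation":[[0,0,0],[0,0,0],[0,0,0],[0,0,0],[0,0,0],[0,0,0],[0,0,-0.05],[0,0,-0.12],[0,0,-0.2],[0,0,-0.24],[0,0,-0.24],[0,0,-0.24],[0,0,-0.24]],"claw":[0.65,0.65,-0.2,-0.2,-0.2,-0.2,-0.2,-0.2,-0.2,-0.2,-0.2,-0.2,-0.2]}' 10; python3 look.py pics/w5.png
python3 - <<'E'
from h import *
p,d=snapshot("scene"); w=cv2.imread("pics/w5.png")
cv2.imwrite("pics/m6.png",np.hstack([cv2.resize(w,(400,300)),cv2.resize(p[130:310,130:370],(400,300))]))
E
```

```text
clock: 17.3
position: [0.496, -0.1823, 0.3175]
ee_rot: [-3.116, 0.389, 0.005]
wrist_force: [-0.5, -1.1, 0.2]
width: 0.6
gripper_force: 0.0
17.3 [ 0.49601635 -0.18234414  0.31750741] [-0.5 -1.1  0.2] 52.2
rim 491 0.16885454432433408 flange top 7547 0.17519047246727945 bar 1055 0.20906450989696446 176.41191789810858 [ 0.49748805 -0.18335615]
tilt [-0.    -0.002]
```

View pics/m6.png

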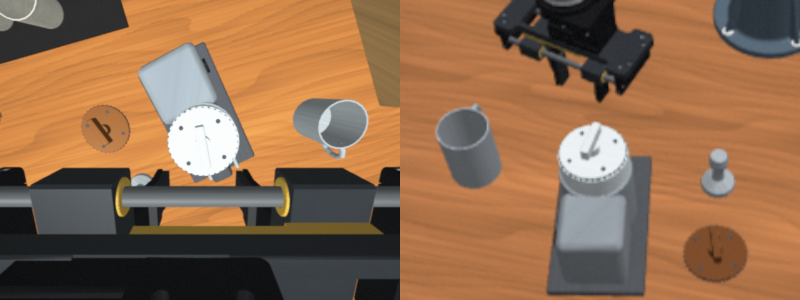

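The carrier sits flat and flush in the collar (bar top 40.2 mm above the rim, so the grip point is at 30.2 mm). The hand is clear, and the jug and tamper look untouched.

```bash
python3 -c "
from plant import *
print(close_job())"
```

```text
the job is handed in; nothing more can be done
None
```

The burr carrier is screwed home: by the wrist camera its flange is within about 0.3 mm of the rim and level. The hand is open and clear, and the job is handed in at about 17 s; no verdict was returned.

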